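Hang the loaded tote and pin it

ROBOT

A 6-joint arm with a two-finger parallel gripper is mounted at the origin on the work surface. World frame = base frame: x ahead of the robot, y to its left, z up, the work surface at z = 0. Lengths are in m, angles in rad, forces in N, time in s.
With the tool pointing down it reaches from about 0.275 to 0.975 m from the base axis. Payload 8.4 kg.
Tool frame: the origin (TCP) lies midway between the tips of the shut fingers; the grasp point (between the pads) lies 19 mm behind it; z points along the fingers, y is the line along which they close (so a half turn about z gives the same grasp; the last joint's range is limited). The gripper opens to 92 mm and grips with 3 to 60 N. Pads are 20 mm wide; open, the fingers measure 128 mm over their backs; the gripper's body (75 mm by 189 mm) begins 69 mm behind the grasp point.
Start: joints at [-1.146, 0.353, 1.633, -0, 1.155, -0.002], TCP at [0.259, -0.569, 0.215] pointing down, gripper open.
Joint ranges: [-2.63, 2.63], [-0.92, 2.1], [0.06, 2.66], [-1.3, 4.44], [0, 2.69], [-3.02, 3.02]. Speed limits (rad/s): [2.22, 2.22, 2.79, 3.14, 3.14, 3.14].

INTERFACE

Orientations are given as a unit quaternion [w, x, y, z].
In Python, from cell import ctrl, viewer, job_done gives the robot as it stands.
- The arm moves only by the tool move_arm, never from a script. Its argument "plan" is a list of rows, each an object with "dp": the shift along the tool's x, y, z normalised to -1 to 1, where 1 is 0.8 m, a list of three; "turn": the turn, a rotation vector about the tool's x, y, z normalised to -1 to 1, where 1 is pi/2 rad, a list of three. In form: [{"dp": [tx, ty, tz], "turn": [rx, ry, rz]}, ...]. A call has 1 to 12 rows; each row is the pose to reach, as a shift and turn from the pose commanded when the call began, along the tool's axes at that moment; what a row does not reach only later rows make up. A row lasts 1/10 s, in which the tool goes at most 50 mm and 8.59 degrees, less where a joint would pass 70% of its speed; a pose out of reach is approached as far as the arm can. A call with a number of a shift or a turn outside -1 to 1 is refused whole. A call with a gripper value outside its range is refused whole. "claw" is the finger opening in mm, from 0 to 91.9, set as the call begins (left out, the last holds). The fingers move at their own pace and stop on an object; "force" is the grip in N (left out, the last holds). Time passes only in rows, so rows that repeat a pose let the fingers close. It gives the time, the measured TCP pose, the force, the opening and the grip force at its end, in the units of the state.
- ctrl.state(): the state, without advancing time (a new reading comes with each control period).
- viewer.read_camera(name): name is "scene" or "top" or "wrist"; returns (picture, depth): 400x640x3 uint8, red, green, blue; 400x640 float32, m along the optical axis (not along the pixel's ray), 0 where there is no reading.
- viewer.camera_model(name): a dict with "vertical_fov" (degrees; the focal length in pixels is half the picture's height over the tangent of half this angle, whatever the lens; pixels are square), "cx", "cy" (the principal point, pixels), "rvec" (rotation vector, rad) and "tvec" (3), from world to camera coordinates, as OpenCV has them. Camera axes: x right, y down, z forward; pixel columns grow to the right and rows downward; lengths in m; the calibration is good to about 2 mm. The wrist camera is an equidistant fisheye: a pixel r from the principal point sees the ray r / f radians off the axis. A picture is of the moment at which its call begins: read the wrist's pose just before it. camera_model takes no time and is no camera call; for the wrist camera it gives the pose at the moment of the call.
- job_done(): hands the job in; it is judged then, once.
The state is a dict: "time": time; "joint_pos": joint angles; "joint_vel": joint speeds; "tau": joint torques, N m; "position": TCP position; "ee_rot": TCP orientation; "wrist_force": force on the tool from outside, world axes, zero at the start; "wrist_torque": the same for the moment, N m; "finger_gap": opening from 0.0 (shut) to 1.0 (fully open); "grasp_force": force on a finger pad.
Only numpy, scipy, OpenCV 4.12 (cv2) and the standard library are available. Lean on these libraries where they do the work, as an engineer would, in place of code of your own. Each camera call takes 0.05 s, during which the arm holds its last target. There are 200 camera calls.

TASK

Put the flanged bushing into the small tote, in either of its two trays; then hang the tote by the slot of its handle plate on the arm of the stand, so that it hangs freely between the post and the block at the arm's end. Finally take the short broad-headed pin from the wooden rack and drop it into the hole in that block, head right down, so that the tote cannot slide off. Leave the plain tube, the cone spacer and the punch where they are, and let go of everything.

Things in the scene. Friction and masses are not known exactly. Their poses are not given: they have to be found in the camera images.
- bushing: Aluminium flanged bushing, loose, upright on the bench, about 80 g: tube of 30 mm outer diameter, 52 mm tall, with a round flange of 46 mm diameter and 8 mm thickness at its foot. One of a row of three along y (plain tube, cone spacer; order varies; 55 to 95 mm between neighbours' centres). Origin: centre of its underside; z up its axis.
- bushing_center (a point): Middle of the flanged bushing: on its axis, 26 mm above its underside.
- tote: Grey tote, loose, about 0.6 kg, on the bench: shallow box 134 (x) by 130 (y) mm, walls 4 mm thick and 30 mm high, floor 4 mm, split along its middle (x = 0) by an upright handle plate, 10 mm thick in x, 104 mm high. The two trays are 58 (x) by 122 (y) mm inside, centred at x = -34 and +34 mm. Origin: centre of the underside; z up.
- slot_top (a point): Centre of the upper edge of the closed hand slot in the handle plate, 80 mm above the tote's underside, where the tote rests when hung. The slot is 52 mm wide (y) and 36 mm high (44 to 80 mm above the underside).
- rail_grip (a point): Centre of the top face of the tote's top rail, 104 mm above its underside: the place to grip from above. The rail above the slot is 24 mm high, 92 mm long in y, 10 mm thick in x. Axes as the tote's.
- stand: Dark steel hanging stand, fixed. A straight level arm (12 by 12 mm, top 180 mm above the bench) runs along the stand's -x from a post (front face at stand x = +94 mm, not higher than the arm) to a block at its free end, which must pass through the tote's slot. Foot plate: x = -40 to +130 mm, 90 mm wide, 12 mm high. Origin: on the bench below the seat; z up.
- seat (a point): Point on top of the stand's arm where the tote should hang, 180 mm above the bench, 75 mm from the hole along the arm. Its axes are the stand's. Anywhere on the straight arm from 60 mm towards the block to 27 mm towards the post will do.
- eye (a point): Centre of the upper mouth of the vertical 13 mm hole (2 mm chamfer, right through) in the block at the arm's end, 192 mm above the bench, at stand x = -75 mm. The block is 30 by 30 mm and 16 mm high (176 to 192 mm above the bench); its top stands 12 mm above the arm's top and keeps the tote from slipping off.
- pin: Steel locking pin, loose, about 60 g, standing upright in one of the two holes of the rack: a shank of 10 mm diameter and 34 mm length with a chamfered tip, and above it a cylindrical dark head 24 mm in diameter and 28 mm tall. Origin: centre of the shank's lower tip; z up its axis.
- collar (a point): Centre of the underside of the pin's head, 34 mm above its tip: it comes to rest on the block round the hole (and now rests on the rack's top, 48 mm above the bench).
- rack: Wooden block, fixed, 45 mm (x) by 120 mm (y) by 48 mm high, with two vertical holes of 13 mm diameter at y = -30 and +30 mm. One holds the pin, the other the punch; which is which varies. Origin: centre of the underside.
- punch: Bystander: a punch in the other hole of the rack, with the same shank but a thinner and taller dark handle, 17 mm in diameter and 50 mm tall. Leave it there.
- plain_bushing: Bystander: plain aluminium tube, 30 mm in diameter, 52 mm tall, no flange. Leave it. Origin: centre of the underside.
- cone_spacer: Bystander: aluminium cone spacer, 40 mm wide at the foot, 34 mm tall. Leave it. Origin: centre of the underside.

How it is judged:
On the way, in this order (a step that is already met when the one before it is completed fails the run):
1. the flanged bushing lies in a tray of the tote, let go (x of bushing_center in the frame of tote between -0.063 and 0.063 m and y of bushing_center in the frame of tote between -0.061 and 0.061 m and z of bushing_center in the frame of tote between 0.008 and 0.045 m and contact force between the fingers and bushing below 0.1 N and linear speed of bushing below 0.05 m/s), for 0.2 s.
2. the tote with the bushing hangs by its slot on the arm, let go (x of bushing_center in the frame of tote between -0.063 and 0.063 m and y of bushing_center in the frame of tote between -0.061 and 0.061 m and z of bushing_center in the frame of tote between 0.008 and 0.045 m and x of slot_top in the frame of seat between -0.06 and 0.04 m and y of slot_top in the frame of seat between -0.03 and 0.03 m and z of slot_top in the frame of seat between -0.008 and 0.008 m and angle between tote's own z axis and vertical below 0.2 rad and contact force between tote and stand above 2 N and linear speed of tote below 0.06 m/s and contact force between the fingers and tote below 0.1 N), for 0.2 s.
3. the pin stands in the hole of the block with its head down (x of bushing_center in the frame of tote between -0.063 and 0.063 m and y of bushing_center in the frame of tote between -0.061 and 0.061 m and z of bushing_center in the frame of tote between 0.008 and 0.045 m and x of slot_top in the frame of seat between -0.06 and 0.04 m and y of slot_top in the frame of seat between -0.03 and 0.03 m and z of slot_top in the frame of seat between -0.008 and 0.008 m and angle between tote's own z axis and vertical below 0.2 rad and contact force between tote and stand above 2 N and linear speed of tote below 0.06 m/s and horizontal distance between collar and eye below 0.005 m and z of collar in the frame of eye between -0.005 and 0.004 m and angle between the z axis of pin and the z axis of stand, either way round below 0.12 rad and linear speed of pin below 0.03 m/s), for 0.2 s.
At the end, for the whole second after the job is handed in: Bushing in a tray. Tote hanging on the straight arm: slot edge within 8 mm of the arm top, from 60 mm (block side) to 40 mm (post side) of the seat, tilt under 0.2 rad. Pin in the block: head within 5 mm of its top and of the hole axis, within 0.12 rad of upright. All at rest, released (all of step 3 and angular speed of tote below 0.3 rad/s and linear speed of bushing below 0.03 m/s and contact force between the fingers and tote below 0.1 N and contact force between the fingers and pin below 0.1 N); the robot touches nothing.
It fails at once if the plain tube, the cone spacer or the punch is displaced by more than 40 mm (distance of any of punch, plain_bushing, cone_spacer from where it was at the start of the episode above 0.04 m).
It also fails if it takes over 72 s, if anything falls off the work surface, if the arm or the gripper's body presses on something with over 40 N, if the wrist force passes 120 N, or if a joint passes its speed limit or range.

## Working session

There is one attempt and no reset: what is moved stays moved. The work goes in short steps, Python scripts to look and compute and a tool call to move; the robot and the scene stay as the last step left them, time stands still between calls to the robot, and variables do not carry over. Pictures are saved under pics/ and viewed, at most 10 in all, crops included, and the job is handed in when it is done.

Besides the shell and the picture viewer there is one more tool, called by a JSON object that holds its "name" and its "arguments", one argument or row to a line. move_arm: Moves the arm, as the interface text tells. Scaled input: -1 to 1 covers 0.8 m each way for a shift and pi/2 rad each way for a turn. Its arguments: {"type":"object","properties":{"plan":{"type":"array"},"claw":{"type":"number"},"force":{"type":"number"}},"required":["plan"]}

```bash
mkdir -p pics; cat > h.py <<'E'
import numpy as np,cv2
from cell import ctrl,viewer,job_done
def cloud(name):
    m=viewer.camera_model(name); im,d=viewer.read_camera(name)
    f=200/np.tan(np.radians(m['vertical_fov'])/2)
    v,u=np.mgrid[:400,:640]
    R=cv2.Rodrigues(np.array(m['rvec'],float))[0]; t=np.array(m['tvec'],float).ravel()
    P=np.stack([(u-m['cx'])/f*d,(v-m['cy'])/f*d,d],-1)
    W=(P-t)@R; W[d==0]=np.nan
    return im,d,W
def save(n,im): cv2.imwrite('pics/'+n,cv2.cvtColor(im,cv2.COLOR_RGB2BGR))
E
python3 - <<'E'
from h import *
s=ctrl.state(); print(s)
for n in ('top','scene'):
    im,d,W=cloud(n); save(n+'0.png',im); np.save(n+'0.npy',W)
    print(n,viewer.camera_model(n))
E
```

```text
{'time': 0.0, 'joint_pos': array([-1.14639762e+00,  3.53628793e-01,  1.63413249e+00, -1.60811673e-05,
        1.15521132e+00, -2.37794267e-03]), 'joint_vel': array([ 0.00086802,  0.00119222, -0.000547  , -0.00084468, -0.00047384,
        0.00079581]), 'tau': array([ 5.78232957e-04, -5.93843293e+01, -3.34217513e+01,  6.97658001e-02,
        2.33654649e-02, -1.61261582e-04]), 'position': array([ 0.25851318, -0.56848047,  0.21387649]), 'ee_rot': array([-6.73132039e-04,  9.77318050e-01,  2.11775712e-01, -1.51704922e-04]), 'wrist_force': array([0.37309641, 0.20461689, 0.5319543 ]), 'wrist_torque': array([-0.00776335,  0.01792045, -0.00868413]), 'grasp_force': 0.0, 'finger_gap': 1.0008887620975513}
top {'vertical_fov': 49.96808855843851, 'cx': 315.4636502869352, 'cy': 196.86809908031773, 'rvec': array([ 2.09945138, -2.16326661,  0.10872603]), 'tvec': array([0.05080001, 0.55222226, 0.83530386])}
scene {'vertical_fov': 45.5240893502256, 'cx': 314.38409383728447, 'cy': 194.21409136317322, 'rvec': array([ 1.49539513,  1.77035643, -0.98234458]), 'tvec': array([ 0.08270096, -0.15975471,  1.50942669])}
```

View pics/top0.png

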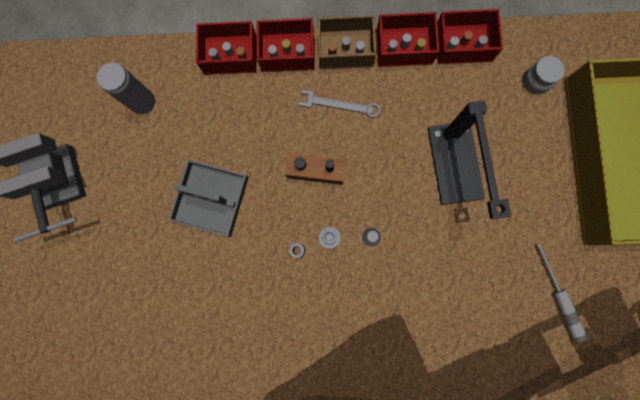

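View pics/scene0.png

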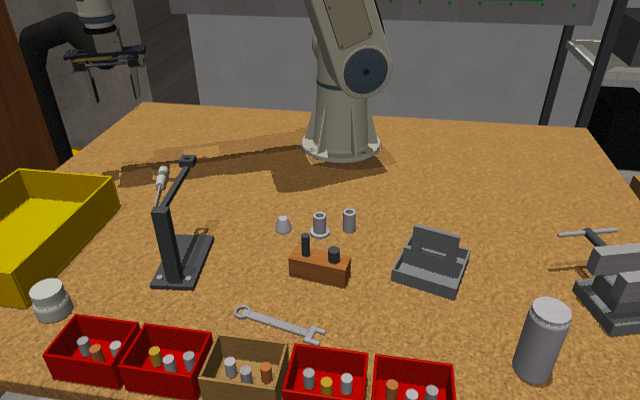

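The top view shows the plain tube (297,251), flanged bushing (329,238), cone (372,237), pin (300,163), punch (330,165), tote (210,199) and stand with its block at (499,208). The scene view agrees: the punch is the taller handle, and the pin is next to the tote.

```bash
python3 - <<'E'
from h import *
W=np.load('top0.npy')
def box(u0,u1,v0,v1,z0,z1,nm,src=W):
    P=src[v0:v1,u0:u1].reshape(-1,3); P=P[(P[:,2]>z0)&(P[:,2]<z1)]
    if len(P)<4: print(nm,len(P));return
    r=cv2.minAreaRect((P[:,:2]*1000).astype(np.float32)); 
    (c,rad)=cv2.minEnclosingCircle((P[:,:2]*1000).astype(np.float32))
    print(nm,len(P),'zmed',np.median(P[:,2]).round(4),'mean',P[:,:2].mean(0).round(4),'rect',np.round(r[0],1),np.round(r[1],1),round(r[2],1),'circ',np.round(c,1),round(rad,1))
print('bench',np.nanmedian(W[280:300,150:250,2]))
box(312,346,220,256,.045,.06,'bush top'); box(312,346,220,256,.004,.015,'flange')
box(285,310,238,265,.045,.06,'plain top'); box(358,388,222,252,.028,.04,'cone top')
box(290,312,150,175,.068,.085,'pin top'); box(318,342,150,178,.088,.11,'punch top')
box(280,350,145,190,.043,.052,'rack top')
box(160,255,150,245,.098,.11,'rail'); box(160,255,150,245,.024,.036,'walls')
box(425,520,90,225,.186,.2,'block'); box(425,520,90,225,.172,.1855,'arm'); box(425,520,90,225,.007,.016,'foot')
E
```

```text
bench 4.845263753776709e-05
bush top 116 zmed 0.0516 mean [0.4726 0.0091] rect [472.8   9.1] [27.8 27.9] 88.2 circ [472.7   9.1] 14.4
flange 254 zmed 0.0081 mean [0.4717 0.009 ] rect [474.1  14.6] [56.4 68.5] 84.6 circ [474.1  14.6] 44.4
plain top 117 zmed 0.0516 mean [0.4477 0.0748] rect [447.   75.2] [28.1 27.5] 88.2 circ [447.7  74.9] 14.7
cone top 128 zmed 0.0334 mean [ 0.4716 -0.0775] rect [472.2 -77.8] [24.1 24.5] 43.2 circ [471.9 -77.8] 12.9
pin top 116 zmed 0.0757 mean [0.619  0.0628] rect [619.3  62.8] [23.2 22.5] 31.4 circ [619.6  62.3] 12.2
punch top 61 zmed 0.0977 mean [0.6099 0.0036] rect [610.3   3.4] [13.5 15.7] 88.2 circ [610.8   3.6] 8.5
rack top 1062 zmed 0.0479 mean [0.6137 0.0315] rect [615.3  33.2] [120.   45.7] 81.0 circ [614.1  32.9] 62.9
rail 257 zmed 0.1037 mean [0.5624 0.2596] rect [562.6 260.2] [92. 10.] 73.1 circ [561.5 260.6] 46.0
walls 587 zmed 0.0295 mean [0.5629 0.2585] rect [562.8 260.5] [131.3 133.9] 73.1 circ [562.9 261.4] 92.4
block 321 zmed 0.1918 mean [ 0.504  -0.2739] rect [ 504.  -274.4] [30.1 30.8] 6.0 circ [ 503.6 -274.3] 20.5
arm 1055 zmed 0.1796 mean [ 0.609  -0.2618] rect [ 591.1 -261.3] [206.1  30.3] 3.9 circ [ 591.2 -263.9] 103.1
foot 3070 zmed 0.012 mean [ 0.6135 -0.2609] rect [ 623.4 -262.1] [170.6  91.8] 6.0 circ [ 623.1 -261.6] 95.1
```

```bash
cat >> h.py <<'E'
from scipy.spatial.transform import Rotation as Ro
def cmd(x,y,z,a):
    """normalised dp, turn from measured pose to tool-down pose with tool x at yaw a (deg)"""
    s=ctrl.state(); q=s['ee_rot']; R=Ro.from_quat([*q[1:],q[0]])
    T=Ro.from_euler('z',a,degrees=True)*Ro.from_euler('x',180,degrees=True)
    dp=R.inv().apply(np.array([x,y,z])-s['position'])/.8
    t=(R.inv()*T).as_rotvec()/(np.pi/2)
    print('t',round(s['time'],2),'dp',dp.round(4).tolist(),'turn',t.round(4).tolist())
E
python3 -c "
from h import *
cmd(.4727,.0091,.12,-16.9);cmd(.4727,.0091,.025,-16.9)"
```

```text
t 0.1 dp [0.5426, -0.5463, 0.1181] turn [-0.0007, 0.0003, 0.4595]
t 0.1 dp [0.5426, -0.5462, 0.2369] turn [-0.0007, 0.0003, 0.4595]
```

{"name": "move_arm", "arguments": {
  "plan": [
    {"dp": [0.5426,-0.5463,0.05],"turn": [0,0,0.4595]},
    {"dp": [0.5426,-0.5463,0.05],"turn": [0,0,0.4595]},
    {"dp": [0.5426,-0.5463,0.05],"turn": [0,0,0.4595]},
    {"dp": [0.5426,-0.5463,0.05],"turn": [0,0,0.4595]},
    {"dp": [0.5426,-0.5463,0.05],"turn": [0,0,0.4595]},
    {"dp": [0.5426,-0.5463,0.05],"turn": [0,0,0.4595]},
    {"dp": [0.5426,-0.5463,0.05],"turn": [0,0,0.4595]},
    {"dp": [0.5426,-0.5463,0.05],"turn": [0,0,0.4595]},
    {"dp": [0.5426,-0.5463,0.05],"turn": [0,0,0.4595]},
    {"dp": [0.5426,-0.5463,0.05],"turn": [0,0,0.4595]},
    {"dp": [0.5426,-0.5463,0.05],"turn": [0,0,0.4595]},
    {"dp": [0.5426,-0.5463,0.118],"turn": [0,0,0.4595]}
  ],
  "claw": 50,
  "force": 15
}}

```text
time: 1.3
position: [0.4648, -0.0197, 0.1496]
ee_rot: [-0.0, 0.989, -0.147, 0.003]
wrist_force: [0.8, -0.8, 0.1]
finger_gap: 0.545
grasp_force: 0.0
```

```bash
python3 -c "
from h import *
print(ctrl.state()['position'],ctrl.state()['joint_pos'])
cmd(.4727,.0091,.1,-16.9);cmd(.4727,.0091,.024,-16.9)"
```

```text
[ 0.46478484 -0.01970576  0.14960891] [-4.57763665e-02  1.81916736e-01  2.03334366e+00  2.92489640e-04
  9.19619042e-01  1.81892625e+00]
t 1.3 dp [-0.0014, -0.0372, 0.0621] turn [-0.0012, -0.0041, 0.0006]
t 1.3 dp [-0.002, -0.037, 0.1571] turn [-0.0012, -0.0041, 0.0006]
```

{"name": "move_arm", "arguments": {
  "plan": [
    {"dp": [0,0,0],"turn": [0,0,0]},
    {"dp": [0,0,0],"turn": [0,0,0]},
    {"dp": [0,0,0],"turn": [0,0,0]}
  ]
}}

```text
time: 1.6
position: [0.4615, -0.0229, 0.1477]
ee_rot: [0.0, 0.989, -0.147, 0.0]
wrist_force: [0.1, 0.0, -0.3]
finger_gap: 0.544
grasp_force: 0.0
```

```bash
python3 -c "
from h import *
print(ctrl.state()['position'])
cmd(.4727,.0091,.1,-16.9);cmd(.4727,.0091,.024,-16.9)"
```

```text
[ 0.46146849 -0.02293306  0.14772073]
t 1.6 dp [0.0018, -0.0424, 0.0596] turn [0.0002, -0.0001, -0.0002]
t 1.6 dp [0.0018, -0.0424, 0.1546] turn [0.0002, -0.0001, -0.0002]
```

{"name": "move_arm", "arguments": {
  "plan": [
    {"dp": [0.0018,-0.0424,0.05],"turn": [0,0,0]},
    {"dp": [0.0018,-0.0424,0.06],"turn": [0,0,0]},
    {"dp": [0.0018,-0.0424,0.07],"turn": [0,0,0]},
    {"dp": [0.0018,-0.0424,0.11],"turn": [0,0,0]},
    {"dp": [0.0018,-0.0424,0.14],"turn": [0,0,0]},
    {"dp": [0.0018,-0.0424,0.1546],"turn": [0,0,0]},
    {"dp": [0.0018,-0.0424,0.1546],"turn": [0,0,0]},
    {"dp": [0.0018,-0.0424,0.1546],"turn": [0,0,0]}
  ]
}}

```text
time: 2.4
position: [0.4734, 0.0093, 0.0245]
ee_rot: [-0.0, 0.989, -0.147, 0.0]
wrist_force: [0.2, -0.4, 0.3]
finger_gap: 0.546
grasp_force: 0.0
```

{"name": "move_arm", "arguments": {
  "plan": [
    {"dp": [0,0,0],"turn": [0,0,0]},
    {"dp": [0,0,0],"turn": [0,0,0]},
    {"dp": [0,0,0],"turn": [0,0,0]},
    {"dp": [0,0,0],"turn": [0,0,0]},
    {"dp": [0,0,0],"turn": [0,0,0]},
    {"dp": [0,0,0],"turn": [0,0,0]}
  ],
  "claw": 20,
  "force": 15
}}

```text
time: 3.0
position: [0.4734, 0.0099, 0.0244]
ee_rot: [-0.0, 0.989, -0.147, 0.001]
wrist_force: [-0.9, -1.3, 8.1]
finger_gap: 0.326
grasp_force: 15.0
```

```bash
python3 -c "
from h import *
t=np.radians(-16.9); d=.031
X=.5627-d*np.cos(t);Y=.2603-d*np.sin(t); print(X,Y,ctrl.state()['position'])
cmd(X,Y,.24,-16.9);cmd(X,Y,.029,-16.9)"
```

```text
0.5330387788942141 0.2693117680015458 [0.47344019 0.00988836 0.02441767]
t 3.0 dp [-0.0226, -0.332, -0.2694] turn [-0.0002, -0.0008, 0.0001]
t 3.0 dp [-0.0229, -0.3319, -0.0057] turn [-0.0002, -0.0008, 0.0001]
```

{"name": "move_arm", "arguments": {
  "plan": [
    {"dp": [0,0,-0.05],"turn": [0,0,0]},
    {"dp": [0,0,-0.1],"turn": [0,0,0]},
    {"dp": [0,-0.03,-0.16],"turn": [0,0,0]},
    {"dp": [-0.01,-0.08,-0.18],"turn": [0,0,0]},
    {"dp": [-0.02,-0.14,-0.18],"turn": [0,0,0]},
    {"dp": [-0.0228,-0.2,-0.18],"turn": [0,0,0]},
    {"dp": [-0.0228,-0.25,-0.18],"turn": [0,0,0]},
    {"dp": [-0.0228,-0.3,-0.18],"turn": [0,0,0]},
    {"dp": [-0.0228,-0.332,-0.18],"turn": [0,0,0]},
    {"dp": [-0.0228,-0.332,-0.18],"turn": [0,0,0]},
    {"dp": [-0.0228,-0.332,-0.18],"turn": [0,0,0]}
  ]
}}

```text
time: 4.1
position: [0.532, 0.2694, 0.1673]
ee_rot: [0.0, 0.989, -0.146, -0.0]
wrist_force: [0.5, -0.9, 0.4]
finger_gap: 0.324
grasp_force: 15.0
```

```bash
python3 -c "
from h import *
X,Y=.5330,.2693; s=ctrl.state(); print(s['position'],s['finger_gap'],s['grasp_force'])
cmd(X,Y,.0297,-16.9)"
```

```text
[0.53199739 0.26942331 0.16730136] 0.32358234398747426 14.999748053960502
t 4.1 dp [0.0013, -0.0004, 0.172] turn [0.0006, 0.0004, 0.0009]
```

{"name": "move_arm", "arguments": {
  "plan": [
    {"dp": [0.0013,0,0.05],"turn": [0,0,0]},
    {"dp": [0.0013,0,0.09],"turn": [0,0,0]},
    {"dp": [0.0013,0,0.13],"turn": [0,0,0]},
    {"dp": [0.0013,0,0.155],"turn": [0,0,0]},
    {"dp": [0.0013,0,0.165],"turn": [0,0,0]},
    {"dp": [0.0013,0,0.172],"turn": [0,0,0]},
    {"dp": [0.0013,0,0.172],"turn": [0,0,0]},
    {"dp": [0.0013,0,0.172],"turn": [0,0,0]}
  ]
}}

```text
time: 4.9
position: [0.5342, 0.2691, 0.0311]
ee_rot: [-0.0, 0.989, -0.147, 0.001]
wrist_force: [-0.2, 0.3, -1.2]
finger_gap: 0.328
grasp_force: 15.0
```

{"name": "move_arm", "arguments": {
  "plan": [
    {"dp": [0,0,0],"turn": [0,0,0]},
    {"dp": [0,0,0],"turn": [0,0,0]},
    {"dp": [0,0,0],"turn": [0,0,0]},
    {"dp": [0,0,0],"turn": [0,0,0]},
    {"dp": [0,0,0],"turn": [0,0,0]}
  ],
  "claw": 48
}}

```text
time: 5.4
position: [0.5336, 0.2691, 0.0302]
ee_rot: [-0.0, 0.989, -0.147, 0.0]
wrist_force: [-0.3, 0.0, 0.5]
finger_gap: 0.521
grasp_force: 0.0
```

{"name": "move_arm", "arguments": {
  "plan": [
    {"dp": [0,0,-0.04],"turn": [0,0,0]},
    {"dp": [0,0,-0.09],"turn": [0,0,0]},
    {"dp": [0,0,-0.15],"turn": [0,0,0]},
    {"dp": [0,0,-0.2],"turn": [0,0,0]},
    {"dp": [-0.15,0,-0.25],"turn": [0,0,0]},
    {"dp": [-0.15,0,-0.25],"turn": [0,0,0]},
    {"dp": [-0.15,0,-0.25],"turn": [0,0,0]},
    {"dp": [-0.15,0,-0.25],"turn": [0,0,0]},
    {"dp": [-0.15,0,-0.25],"turn": [0,0,0]}
  ]
}}

```text
time: 6.3
position: [0.4189, 0.3042, 0.2304]
ee_rot: [-0.0, 0.989, -0.146, 0.001]
wrist_force: [-0.9, -0.4, 0.1]
finger_gap: 0.522
grasp_force: 0.0
```

```bash
python3 - <<'E'
from h import *
print(ctrl.state()['position'])
im,d,W=cloud('top'); save('top1.png',cv2.resize(im[130:260,60:320],None,fx=3,fy=3))
def box(u0,u1,v0,v1,z0,z1,nm):
    P=W[v0:v1,u0:u1].reshape(-1,3); P=P[(P[:,2]>z0)&(P[:,2]<z1)]
    if len(P)<4: print(nm,len(P));return
    r=cv2.minAreaRect((P[:,:2]*1000).astype(np.float32)); print(nm,len(P),np.round(r[0],1),np.round(r[1],1),round(r[2],1))
box(160,255,150,245,.098,.11,'rail');box(160,255,150,245,.05,.06,'bush top')
E
```

```text
[0.41889316 0.30417446 0.23039562]
rail 258 [562.6 260.1] [92.3 10.1] 73.1
bush top 129 [540.3 263.7] [91.3 43.7] 78.4
```

View pics/top1.png

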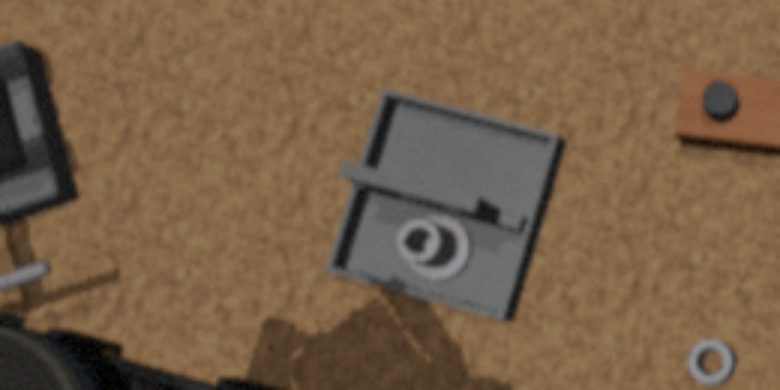

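```bash
python3 -c "
from h import *
cmd(.5627,.2602,.2304,73.1);cmd(.5627,.2602,.087,73.1)"
```

```text
t 6.35 dp [0.1874, 0.0002, -0.0004] turn [0.0002, -0.0003, -0.9997]
t 6.35 dp [0.1873, 0.0002, 0.1788] turn [0.0002, -0.0003, -0.9997]
```

The crop shows the bushing upright in the robot-side tray (430,243), with the tote unmoved.

{"name": "move_arm", "arguments": {
  "plan": [
    {"dp": [0.1874,0,0],"turn": [0,0,-0.9997]},
    {"dp": [0.1874,0,0],"turn": [0,0,-0.9997]},
    {"dp": [0.1874,0,0],"turn": [0,0,-0.9997]},
    {"dp": [0.1874,0,0],"turn": [0,0,-0.9997]},
    {"dp": [0.1874,0,0],"turn": [0,0,-0.9997]},
    {"dp": [0.1874,0,0],"turn": [0,0,-0.9997]},
    {"dp": [0.1874,0,0],"turn": [0,0,-0.9997]},
    {"dp": [0.1874,0,0],"turn": [0,0,-0.9997]},
    {"dp": [0.1874,0,0],"turn": [0,0,-0.9997]},
    {"dp": [0.1874,0,0],"turn": [0,0,-0.9997]},
    {"dp": [0.1874,0,0],"turn": [0,0,-0.9997]},
    {"dp": [0.1874,0,0],"turn": [0,0,-0.9997]}
  ]
}}

```text
time: 7.55
position: [0.563, 0.2594, 0.2289]
ee_rot: [-0.0, 0.804, 0.595, -0.001]
wrist_force: [-0.3, 0.7, -0.2]
finger_gap: 0.523
grasp_force: 0.0
```

{"name": "move_arm", "arguments": {
  "plan": [
    {"dp": [0,0,0],"turn": [0,0,0]},
    {"dp": [0,0,0],"turn": [0,0,0]}
  ]
}}

```text
time: 7.75
position: [0.5625, 0.2599, 0.2296]
ee_rot: [-0.0, 0.804, 0.594, -0.0]
wrist_force: [-0.4, -0.1, -0.1]
finger_gap: 0.524
grasp_force: 0.0
```

```bash
python3 -c "
from h import *
print(ctrl.state()['position']);cmd(.5627,.2602,.087,73.1)"
```

```text
[0.56253934 0.25994254 0.22958247]
t 7.75 dp [0.0004, 0.0002, 0.1782] turn [-0.0003, 0.0002, -0.0019]
```

{"name": "move_arm", "arguments": {
  "plan": [
    {"dp": [0,0,0.05],"turn": [0,0,0]},
    {"dp": [0,0,0.1],"turn": [0,0,0]},
    {"dp": [0,0,0.14],"turn": [0,0,0]},
    {"dp": [0,0,0.165],"turn": [0,0,0]},
    {"dp": [0,0,0.178],"turn": [0,0,0]},
    {"dp": [0,0,0.178],"turn": [0,0,0]}
  ]
}}

```text
time: 8.35
position: [0.5615, 0.2599, 0.0864]
ee_rot: [-0.0, 0.804, 0.595, -0.001]
wrist_force: [-0.1, -0.0, 0.8]
finger_gap: 0.522
grasp_force: 0.0
```

{"name": "move_arm", "arguments": {
  "plan": [
    {"dp": [0,0,0],"turn": [0,0,0]},
    {"dp": [0,0,0],"turn": [0,0,0]},
    {"dp": [0,0,0],"turn": [0,0,0]},
    {"dp": [0,0,0],"turn": [0,0,0]},
    {"dp": [0,0,0],"turn": [0,0,0]},
    {"dp": [0,0,0],"turn": [0,0,0]},
    {"dp": [0,0,0],"turn": [0,0,0]},
    {"dp": [0,0,0],"turn": [0,0,0]}
  ],
  "claw": 2,
  "force": 50
}}

```text
time: 9.15
position: [0.5623, 0.2605, 0.0881]
ee_rot: [-0.0, 0.803, 0.595, 0.0]
wrist_force: [-1.0, 0.2, 6.0]
finger_gap: 0.103
grasp_force: 50.0
```

{"name": "move_arm", "arguments": {
  "plan": [
    {"dp": [0,0,-0.02],"turn": [0,0,0]},
    {"dp": [0,0,-0.06],"turn": [0,0,0]},
    {"dp": [0,0,-0.11],"turn": [0,0,0]},
    {"dp": [0,0,-0.16],"turn": [0,0,0]},
    {"dp": [0,0,-0.19],"turn": [0,0,0]},
    {"dp": [0,0,-0.2],"turn": [0,0,0]},
    {"dp": [0,0,-0.2],"turn": [0,0,0]},
    {"dp": [0,0,-0.2],"turn": [0,0,0]}
  ]
}}

```text
time: 9.95
position: [0.5612, 0.2598, 0.2459]
ee_rot: [-0.0, 0.803, 0.595, -0.001]
wrist_force: [0.8, -0.8, -6.6]
finger_gap: 0.101
grasp_force: 50.0
```

```bash
python3 -c "
from h import *
s=ctrl.state();print(s['position'],s['wrist_force'],s['finger_gap'],s['grasp_force'],s['wrist_torque'])
c=np.array([.504,-.2742]);d=np.array([np.cos(np.radians(6)),np.sin(np.radians(6))])
for k in(-.06,0,.08): print(c+k*d)
p=c-.06*d
cmd(p[0],p[1],.247,96)
"
```

```text
[0.56117893 0.25979065 0.24589142] [ 0.84211637 -0.79141325 -6.5692646 ] 0.10102906232440914 49.99678015708923 [ 0.01964178 -0.07634834 -0.02281947]
[ 0.44432869 -0.28047171]
[ 0.504  -0.2742]
[ 0.58356175 -0.26583772]
t 9.95 dp [-0.6886, 0.0569, -0.0002] turn [-0.0015, 0.0009, -0.2548]
```

```bash
python3 -c "
from h import *
cmd(.3847,-.2867,.247,96)"
```

```text
t 9.95 dp [-0.7177, -0.0121, 0.0] turn [-0.0015, 0.0009, -0.2548]
```

{"name": "move_arm", "arguments": {
  "plan": [
    {"dp": [-0.02,0,0],"turn": [0,0,0]},
    {"dp": [-0.05,0,0],"turn": [0,0,-0.02]},
    {"dp": [-0.1,0,0],"turn": [0,0,-0.04]},
    {"dp": [-0.15,0,0],"turn": [0,0,-0.06]},
    {"dp": [-0.2,0,0],"turn": [0,0,-0.08]},
    {"dp": [-0.25,0,0],"turn": [0,0,-0.1]},
    {"dp": [-0.3,0,0],"turn": [0,0,-0.12]},
    {"dp": [-0.35,0,0],"turn": [0,0,-0.14]},
    {"dp": [-0.4,-0.005,0],"turn": [0,0,-0.16]},
    {"dp": [-0.44,-0.006,0],"turn": [0,0,-0.18]},
    {"dp": [-0.47,-0.007,0],"turn": [0,0,-0.19]},
    {"dp": [-0.48,-0.008,0],"turn": [0,0,-0.2]}
  ]
}}

```text
time: 11.15
position: [0.4419, -0.1073, 0.2462]
ee_rot: [-0.001, 0.701, 0.713, -0.001]
wrist_force: [-0.1, -0.1, -6.5]
finger_gap: 0.104
grasp_force: 50.0
```

{"name": "move_arm", "arguments": {
  "plan": [
    {"dp": [0,0,0],"turn": [0,0,0]}
  ]
}}

```text
time: 11.25
position: [0.4425, -0.1063, 0.2464]
ee_rot: [-0.001, 0.701, 0.713, -0.001]
wrist_force: [0.5, -0.5, -6.4]
finger_gap: 0.103
grasp_force: 50.0
```

```bash
python3 -c "
from h import *
print(ctrl.state()['position'],ctrl.state()['finger_gap'])
cmd(.3847,-.2867,.247,96)"
```

```text
[ 0.44247591 -0.10629696  0.24637335] 0.1031801478799667
t 11.25 dp [-0.2243, -0.076, -0.0006] turn [-0.0017, -0.0002, -0.056]
```

Then lower to TCP z ≈ 0.206 there.

{"name": "move_arm", "arguments": {
  "plan": [
    {"dp": [-0.03,-0.01,0],"turn": [0,0,-0.01]},
    {"dp": [-0.08,-0.03,0],"turn": [0,0,-0.02]},
    {"dp": [-0.13,-0.045,0],"turn": [0,0,-0.03]},
    {"dp": [-0.18,-0.06,0],"turn": [0,0,-0.04]},
    {"dp": [-0.21,-0.07,0],"turn": [0,0,-0.056]},
    {"dp": [-0.2243,-0.076,0],"turn": [-0.0017,0,-0.056]},
    {"dp": [-0.2243,-0.076,0.025],"turn": [-0.0017,0,-0.056]},
    {"dp": [-0.2243,-0.076,0.052],"turn": [-0.0017,0,-0.056]},
    {"dp": [-0.2243,-0.076,0.052],"turn": [-0.0017,0,-0.056]},
    {"dp": [-0.2243,-0.076,0.052],"turn": [-0.0017,0,-0.056]}
  ]
}}

```text
time: 12.25
position: [0.3867, -0.2848, 0.2058]
ee_rot: [0.0, 0.668, 0.744, 0.001]
wrist_force: [0.2, 0.0, -5.5]
finger_gap: 0.103
grasp_force: 50.0
```

```bash
python3 - <<'E'
from h import *
print(ctrl.state()['position'])
im,d,W=cloud('top'); save('top2.png',cv2.resize(im[130:330,380:640],None,fx=3,fy=3)); np.save('top2.npy',W)
im2,d,W2=cloud('scene'); save('scene2.png',cv2.resize(im2[100:300,60:320],None,fx=3,fy=3)); np.save('scene2.npy',W2)
cmd(.504,-.2742,.2045,96)
E
```

```text
[ 0.38673677 -0.28482814  0.2058355 ]
t 12.35 dp [-0.0014, 0.1462, 0.0036] turn [0.0023, 0.0005, 0.0015]
```

View pics/scene2.png

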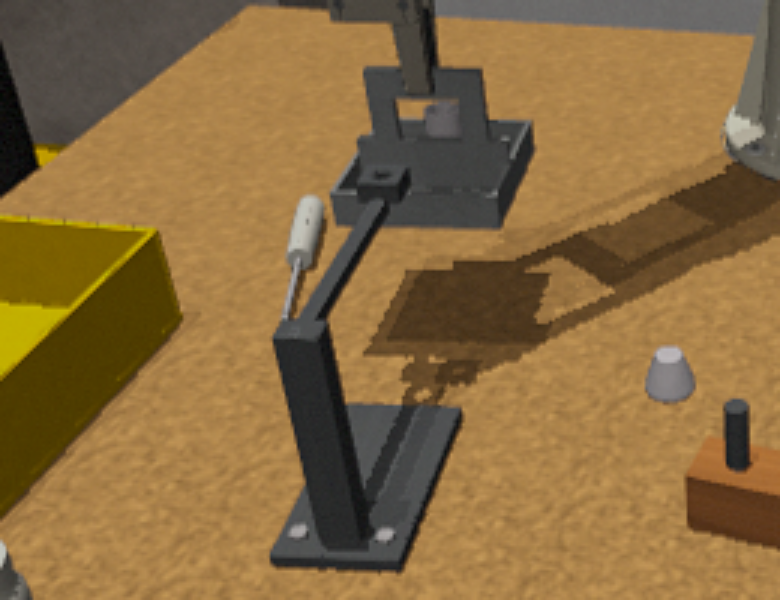

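View pics/top2.png

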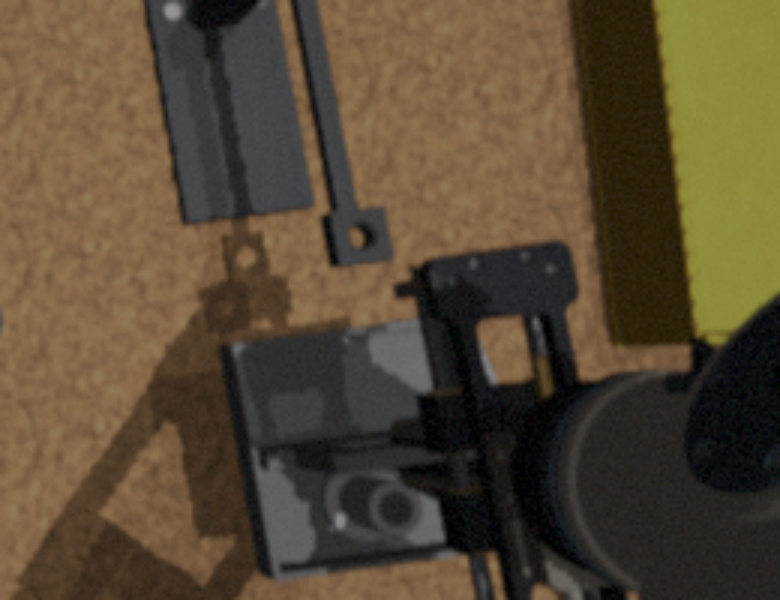

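Scene crop: the tote hangs level from the fingers, with its slot (430,115) facing the block (383,178). The bushing is visible behind the slot. The top crop shows the bushing upright in its tray at (390,505).

```bash
python3 - <<'E'
from h import *
W=np.load('scene2.npy');T=np.load('top2.npy')
th=np.radians(6);d=np.array([np.cos(th),np.sin(th)]);n=np.array([-d[1],d[0]]);c=np.array([.504,-.2742])
def fr(P): q=P[:,:2]-c; return np.c_[q@d,q@n,P[:,2]]*1000
P=fr(W[100:180,150:260].reshape(-1,3)); P=P[np.isfinite(P).all(1)]
S=P[(P[:,0]>-130)&(P[:,0]<-105)&(abs(P[:,1])<70)&(P[:,2]>100)]
for z in range(140,232,4):
    m=S[(S[:,2]>=z)&(S[:,2]<z+4)]
    if len(m): print(z,len(m),m[:,0].mean().round(1),'y',m[:,1].min().round(1),m[:,1].max().round(1),'inner',np.round([m[m[:,1]<0,1].max(initial=-99),m[m[:,1]>0,1].min(initial=99)],1))
print('rail zmax',np.sort(S[(abs(S[:,1])>20)&(abs(S[:,1])<45),2])[-8:].round(1), 'slot', np.sort(S[(abs(S[:,1])<8),2]).round(1))
B=P[(abs(P[:,0])<14)&(abs(P[:,1])<14)&(P[:,2]>185)]; print('block top',np.median(B[:,2]))
Q=fr(T[130:330,380:640].reshape(-1,3)); Q=Q[np.isfinite(Q).all(1)]
b=Q[(Q[:,2]>163)&(Q[:,2]<185)&(Q[:,0]<-125)&(abs(Q[:,1])<50)]; print('bushing',len(b),b.mean(0).round(1),np.median(b[:,2]))
w=Q[(Q[:,2]>136)&(Q[:,2]<155)&(Q[:,0]>-75)&(Q[:,0]<-30)&(abs(Q[:,1])<90)]; print('wall',len(w),np.median(w[:,2]),w.min(0).round(1),w.max(0).round(1))
E
```

```text
140 70 -112.0 y -58.6 68.1 inner [-3.6  1.4]
144 82 -112.2 y -61.2 68.1 inner [-0.3  0.4]
148 78 -111.9 y -58.2 66.5 inner [-1.9  0.1]
152 74 -111.4 y -58.8 63.7 inner [-2.2  1.3]
156 87 -112.0 y -54.1 64.5 inner [-0.8  1. ]
160 97 -114.0 y -57.7 62.5 inner [-0.7  0.2]
164 32 -112.4 y -44.6 60.6 inner [-23.1  28.3]
168 30 -112.1 y -43.6 48.9 inner [-22.7  28.6]
172 25 -112.9 y -42.6 48.2 inner [-23.2  29.8]
176 32 -112.6 y -42.3 48.0 inner [-22.6  29.7]
180 32 -112.6 y -43.8 48.7 inner [-23.9  29. ]
184 31 -112.9 y -43.8 48.5 inner [-24.   28.9]
188 28 -112.0 y -42.4 48.6 inner [-22.8  29.1]
192 28 -113.4 y -44.9 48.6 inner [-23.    0.3]
196 52 -112.3 y -44.8 48.1 inner [-0.1  4.5]
200 59 -112.4 y -41.9 48.1 inner [-2.2  0.4]
204 49 -112.1 y -42.0 48.8 inner [-14.1  12. ]
208 46 -112.3 y -43.1 47.9 inner [-13.7  10.9]
212 47 -111.7 y -43.5 48.4 inner [-13.1   9.9]
216 49 -112.4 y -43.2 48.1 inner [-13.8  12.5]
220 71 -115.4 y -43.0 47.9 inner [-14.1   9.4]
224 7 -118.3 y 9.6 12.0 inner [-99.    9.6]
228 4 -116.9 y 8.5 11.5 inner [-99.    8.5]
rail zmax [222.4 222.4 222.4 222.6 222.7 
[... 239 characters left out ...]
.7
 134.9 135.1 135.4 135.6 136.9 137.7 138.  138.  138.8 138.9 139.5 139.8
 139.8 139.9 140.5 140.5 142.3 142.6 143.  143.5 143.5 144.1 144.4 144.9
 145.9 146.4 146.5 146.9 147.  147.2 147.8 148.  148.2 148.3 148.5 149.6
 149.9 150.6 150.7 151.3 152.  152.1 152.6 153.  154.6 154.8 155.4 155.6
 155.8 156.3 157.2 157.4 157.9 158.5 158.6 159.  159.3 159.3 159.5 160.1
 160.3 160.4 160.7 161.  161.1 161.4 161.6 161.6 161.8 162.  162.5 163.1
 163.2 163.5 196.  198.1 198.6 198.7 198.8 199.  199.4 200.1 200.9 201.1
 201.2 201.3 201.5 201.5 245.2 269.3]
block top 190.8944233704902
bushing 231 [-148.5    4.   171.9] 173.0795800631764
wall 235 147.68162274890943 [-74.9 -59.4 136.1] [-49.1  68.3 151.5]
```

```bash
cat >> h.py <<'E'
def avg(n=6):
    P=[]
    for _ in range(n): viewer.read_camera('top'); P.append(ctrl.state()['position'])
    P=np.array(P); print('pos',P.mean(0).round(4),'sd',P.std(0).round(4)); return P.mean(0)
def go(k,y,z,a,p=None):
    """stand-frame target (k from eye along arm, y) -> dp, using averaged pose"""
    p=avg() if p is None else p
    s=ctrl.state(); q=s['ee_rot']; R=Ro.from_quat([*q[1:],q[0]])
    th=np.radians(6);d=np.array([np.cos(th),np.sin(th)]);n=np.array([-d[1],d[0]]);c=np.array([.504,-.2742])
    r=(p[:2]-c); print('now k,y',r@d,r@n,'z',p[2])
    T=np.r_[c+k*d+y*n,z]
    print('dp',(R.inv().apply(T-p)/.8).round(4),'turn',((R.inv()*Ro.from_euler('z',a,degrees=True)*Ro.from_euler('x',180,degrees=True)).as_rotvec()/(np.pi/2)).round(4))
E
python3 -c "
from h import *
p=avg();go(.026,-.001,.2041,96,p);go(0,-.001,.2041,96,p)"
```

```text
pos [ 0.3873 -0.2858  0.2068] sd [0.0002 0.     0.0002]
now k,y -0.11722884981053616 0.0006402843987292199 z 0.20684330439581178
dp [-0.0024  0.179   0.004 ] turn [0.0021 0.0004 0.0013]
now k,y -0.11722884981053616 0.0006402843987292199 z 0.20684330439581178
dp [-0.0023  0.1465  0.0039] turn [0.0021 0.0004 0.0013]
```

{"name": "move_arm", "arguments": {
  "plan": [
    {"dp": [-0.0023,0.02,0.0035],"turn": [0,0,0]},
    {"dp": [-0.0023,0.05,0.0035],"turn": [0,0,0]},
    {"dp": [-0.0023,0.08,0.0035],"turn": [0,0,0]},
    {"dp": [-0.0023,0.1,0.0035],"turn": [0,0,0]},
    {"dp": [-0.0023,0.109,0.0035],"turn": [0,0,0]},
    {"dp": [-0.0023,0.109,0.0035],"turn": [0,0,0]},
    {"dp": [-0.0023,0.109,0.0035],"turn": [0,0,0]}
  ]
}}

```text
time: 13.35
position: [0.4729, -0.2781, 0.2032]
ee_rot: [0.0, 0.668, 0.744, 0.001]
wrist_force: [-0.1, -0.9, -6.8]
finger_gap: 0.103
grasp_force: 50.0
```

```bash
python3 - <<'E'
from h import *
p=avg(); go(.026,-.001,.2041,96,p)
th=np.radians(6);d=np.array([np.cos(th),np.sin(th)]);n=np.array([-d[1],d[0]]);c=np.array([.504,-.2742])
def fr(P): q=P[:,:2]-c; P=np.c_[q@d,q@n,P[:,2]]*1000; return P[np.isfinite(P).all(1)]
S=fr(cloud('scene')[2][90:220,120:300].reshape(-1,3)); T=fr(cloud('top')[2].reshape(-1,3))
A=S[(S[:,0]>-33)&(S[:,0]<-18)&(abs(S[:,1])<60)]
print('slot sides',[ (A[(A[:,2]>182)&(A[:,2]<194)&(s*A[:,1]>0),1]*s).min() for s in(1,-1)],'rail',np.percentile(A[(A[:,2]>205)&(A[:,2]<230),1],[1,99]),'rail top',np.sort(A[(abs(A[:,1])>20)&(abs(A[:,1])<40),2])[-6:], 'slot top',np.sort(A[(abs(A[:,1])<20)&(A[:,2]>186),2])[:8])
B=S[(abs(S[:,0])<14)&(abs(S[:,1])<14)&(S[:,2]>185)];print('block',np.median(B[:,2]))
b=T[(T[:,2]>163)&(T[:,2]<182)&(T[:,0]<-35)&(T[:,0]>-90)&(abs(T[:,1])<30)];print('bush',len(b),b.mean(0),np.median(b[:,2]))
w=T[(T[:,2]>138)&(T[:,2]<155)&(T[:,0]>25)&(T[:,0]<45)&(abs(T[:,1])<70)]; print('wall',len(w),np.median(w[:,2]))
B=T[(abs(T[:,0])<14)&(abs(T[:,1])<14)&(T[:,2]>185)&(T[:,2]<196)];print('block',np.median(B[:,2]))
E
```

```text
pos [ 0.473  -0.2783  0.2035] sd [0.0002 0.0001 0.0001]
now k,y -0.03127196504572475 -0.0008781966711409988 z 0.20347871915317087
dp [-0.0003  0.0716 -0.0006] turn [0.0017 0.0001 0.001 ]
slot sides [np.float64(25.806213941226808), np.float64(24.59112142197219)] rail [-45.05194206  45.9687401 ] rail top [331.27021771 332.01644    332.37828448 332.4377355  333.11851874
 335.44122607] slot top [194.08729835 194.14389861 194.72795452 194.82397417 194.89193476
 194.91506763 194.96377627 195.2895237 ]
block 238.78941616389815
bush 197 [-62.59302909   0.98375814 170.34756585] 170.77512883791852
wall 174 145.7103894970394
block 191.8111329010678
```

{"name": "move_arm", "arguments": {
  "plan": [
    {"dp": [0,0.01,-0.0005],"turn": [0,0,0]},
    {"dp": [0,0.025,-0.0005],"turn": [0,0,0]},
    {"dp": [0,0.04,-0.0005],"turn": [0,0,0]},
    {"dp": [0,0.055,-0.0005],"turn": [0,0,0]},
    {"dp": [0,0.067,-0.0005],"turn": [0,0,0]},
    {"dp": [0,0.0716,-0.0005],"turn": [0,0,0]},
    {"dp": [0,0.0716,-0.0005],"turn": [0,0,0]},
    {"dp": [0,0.0716,-0.0005],"turn": [0,0,0]}
  ]
}}

```text
time: 14.55
position: [0.5303, -0.2721, 0.2038]
ee_rot: [0.001, 0.668, 0.744, 0.001]
wrist_force: [-0.8, -0.3, -6.1]
finger_gap: 0.102
grasp_force: 50.0
```

```bash
python3 -c "
from h import *
p=avg();print(ctrl.state()['wrist_force'],ctrl.state()['finger_gap']);go(.026,-.001,.196,96,p);go(.082,-.001,.194,96,p)"
```

```text
pos [ 0.5303 -0.2722  0.204 ] sd [0.0001 0.     0.0001]
[-0.10593196  0.45400315 -6.16857364] 0.10506683241952544
now k,y 0.02635971015577841 -0.0007930534695891837 z 0.20404906924349456
dp [-0.0003 -0.0005  0.0101] turn [0.0017 0.0001 0.0011]
now k,y 0.02635971015577841 -0.0007930534695891837 z 0.20404906924349456
dp [-0.0004  0.0695  0.0128] turn [0.0017 0.0001 0.0011]
```

No contact so far. Next: lower 8 mm, advance to k=0.082, then lower onto the arm (TCP ≈ 0.188).

{"name": "move_arm", "arguments": {
  "plan": [
    {"dp": [0,0,0.005],"turn": [0,0,0]},
    {"dp": [0,0,0.01],"turn": [0,0,0]},
    {"dp": [0,0,0.01],"turn": [0,0,0]},
    {"dp": [0,0.01,0.01],"turn": [0,0,0]},
    {"dp": [0,0.03,0.01],"turn": [0,0,0]},
    {"dp": [0,0.05,0.01],"turn": [0,0,0]},
    {"dp": [0,0.065,0.01],"turn": [0,0,0]},
    {"dp": [0,0.0695,0.01],"turn": [0,0,0]},
    {"dp": [0,0.0695,0.01],"turn": [0,0,0]},
    {"dp": [0,0.0695,0.01],"turn": [0,0,0]}
  ]
}}

```text
time: 15.85
position: [0.5856, -0.2661, 0.1959]
ee_rot: [0.001, 0.668, 0.744, 0.001]
wrist_force: [0.5, -0.2, -5.6]
finger_gap: 0.104
grasp_force: 50.0
```

```bash
python3 -c "
from h import *
p=avg();print(ctrl.state()['wrist_force'],ctrl.state()['finger_gap']);go(.082,-.001,.1885,96,p)"
```

```text
pos [ 0.5855 -0.2663  0.1962] sd [0.0001 0.0001 0.0001]
[ 0.61788344 -0.47041554 -6.84673535] 0.10335939242875697
now k,y 0.08192433914764853 -0.0007036789982024992 z 0.19623430102371728
dp [-0.0004  0.0001  0.0097] turn [0.0017 0.0001 0.001 ]
```

{"name": "move_arm", "arguments": {
  "plan": [
    {"dp": [0,0,0.003],"turn": [0,0,0]},
    {"dp": [0,0,0.006],"turn": [0,0,0]},
    {"dp": [0,0,0.008],"turn": [0,0,0]},
    {"dp": [0,0,0.0095],"turn": [0,0,0]},
    {"dp": [0,0,0.0095],"turn": [0,0,0]},
    {"dp": [0,0,0.0095],"turn": [0,0,0]}
  ]
}}

```text
time: 16.75
position: [0.586, -0.2663, 0.1886]
ee_rot: [0.001, 0.668, 0.744, 0.001]
wrist_force: [-0.1, -0.9, -6.9]
finger_gap: 0.104
grasp_force: 50.0
```

```bash
python3 -c "
from h import *
p=avg();print(ctrl.state()['wrist_force'],ctrl.state()['finger_gap'])"
```

```text
pos [ 0.5861 -0.2663  0.1886] sd [0. 0. 0.]
[-0.25970674  0.3419609  -5.70131113] 0.10425451124689263
```

Not yet in contact; go down 0.8 mm at a time.

{"name": "move_arm", "arguments": {
  "plan": [
    {"dp": [0,0,0.001],"turn": [0,0,0]},
    {"dp": [0,0,0.001],"turn": [0,0,0]},
    {"dp": [0,0,0.001],"turn": [0,0,0]}
  ]
}}

```text
time: 17.35
position: [0.5861, -0.2663, 0.1881]
ee_rot: [0.001, 0.668, 0.744, 0.001]
wrist_force: [-1.5, 0.8, -1.6]
finger_gap: 0.103
grasp_force: 50.0
```

{"name": "move_arm", "arguments": {
  "plan": [
    {"dp": [0,0,0.001],"turn": [0,0,0]},
    {"dp": [0,0,0.001],"turn": [0,0,0]},
    {"dp": [0,0,0.001],"turn": [0,0,0]}
  ]
}}

```text
time: 17.65
position: [0.5862, -0.2663, 0.1881]
ee_rot: [0.001, 0.668, 0.744, 0.001]
wrist_force: [-2.4, 1.3, 5.4]
finger_gap: 0.1
grasp_force: 50.0
```

{"name": "move_arm", "arguments": {
  "plan": [
    {"dp": [0,0,0],"turn": [0,0,0]},
    {"dp": [0,0,0],"turn": [0,0,0]},
    {"dp": [0,0,0],"turn": [0,0,0]},
    {"dp": [0,0,0],"turn": [0,0,0]},
    {"dp": [0,0,0],"turn": [0,0,0]}
  ],
  "claw": 34
}}

```text
time: 18.15
position: [0.5861, -0.2663, 0.1869]
ee_rot: [0.001, 0.668, 0.744, 0.001]
wrist_force: [-0.5, 0.7, 0.1]
finger_gap: 0.37
grasp_force: 0.0
```

{"name": "move_arm", "arguments": {
  "plan": [
    {"dp": [0,0,-0.02],"turn": [0,0,0]},
    {"dp": [0,0,-0.06],"turn": [0,0,0]},
    {"dp": [0,0,-0.11],"turn": [0,0,0]},
    {"dp": [0,0,-0.11],"turn": [0,0,0]},
    {"dp": [0,0,-0.11],"turn": [0,0,0]}
  ]
}}

```text
time: 18.65
position: [0.5865, -0.2666, 0.2771]
ee_rot: [0.002, 0.668, 0.744, 0.001]
wrist_force: [0.5, 0.4, -0.3]
finger_gap: 0.374
grasp_force: 0.0
```

```bash
python3 - <<'E'
from h import *
print(ctrl.state()['position'],ctrl.state()['finger_gap'])
cmd(.6194,.0626,.27,81)
im,_,_=cloud('scene'); save('scene3.png',cv2.resize(im[100:300,60:320],None,fx=3,fy=3))
E
```

```text
[ 0.58645628 -0.2665537   0.27713459] 0.37415235702821864
t 18.65 dp [0.4047, 0.0847, 0.0087] turn [0.0036, 0.0006, 0.1679]
```

View pics/scene3.png

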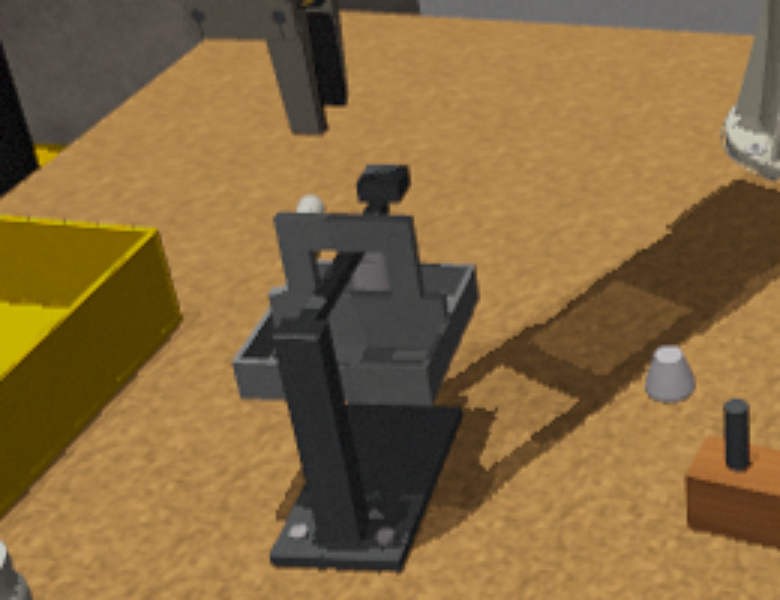

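The tote hangs level on the arm by its slot (350,250), with the bushing still in its tray (375,270). On to the pin.

{"name": "move_arm", "arguments": {
  "plan": [
    {"dp": [0.04,0.01,0],"turn": [0,0,0.02]},
    {"dp": [0.1,0.02,0],"turn": [0,0,0.05]},
    {"dp": [0.16,0.035,0],"turn": [0,0,0.08]},
    {"dp": [0.22,0.05,0],"turn": [0,0,0.11]},
    {"dp": [0.28,0.06,0],"turn": [0,0,0.14]},
    {"dp": [0.34,0.07,0.02],"turn": [0.0036,0,0.1679]},
    {"dp": [0.39,0.08,0.05],"turn": [0.0036,0,0.1679]},
    {"dp": [0.4047,0.0847,0.1],"turn": [0.0036,0,0.1679]},
    {"dp": [0.4047,0.0847,0.14],"turn": [0.0036,0,0.1679]},
    {"dp": [0.4047,0.0847,0.16],"turn": [0.0036,0,0.1679]},
    {"dp": [0.4047,0.0847,0.16],"turn": [0.0036,0,0.1679]},
    {"dp": [0.4047,0.0847,0.16],"turn": [0.0036,0,0.1679]}
  ],
  "claw": 42,
  "force": 20
}}

```text
time: 19.9
position: [0.6186, 0.0628, 0.1467]
ee_rot: [-0.002, 0.76, 0.649, -0.002]
wrist_force: [0.4, -0.2, 0.5]
finger_gap: 0.458
grasp_force: 0.0
```

```bash
python3 -c "
from h import *
avg(3);cmd(.6196,.0627,.054,81)"
```

```text
pos [0.6196 0.0628 0.1481] sd [0.0002 0.     0.0003]
t 20.05 dp [-0.0002, -0.0001, 0.118] turn [-0.0008, -0.0002, -0.0002]
```

{"name": "move_arm", "arguments": {
  "plan": [
    {"dp": [0,0,0.04],"turn": [0,0,0]},
    {"dp": [0,0,0.08],"turn": [0,0,0]},
    {"dp": [0,0,0.105],"turn": [0,0,0]},
    {"dp": [0,0,0.117],"turn": [0,0,0]},
    {"dp": [0,0,0.117],"turn": [0,0,0]},
    {"dp": [0,0,0.117],"turn": [0,0,0]}
  ]
}}

```text
time: 20.65
position: [0.6197, 0.0629, 0.0548]
ee_rot: [-0.001, 0.76, 0.649, -0.0]
wrist_force: [-0.2, -0.6, 0.4]
finger_gap: 0.458
grasp_force: 0.0
```

{"name": "move_arm", "arguments": {
  "plan": [
    {"dp": [0,0,0],"turn": [0,0,0]},
    {"dp": [0,0,0],"turn": [0,0,0]},
    {"dp": [0,0,0],"turn": [0,0,0]},
    {"dp": [0,0,0],"turn": [0,0,0]},
    {"dp": [0,0,0],"turn": [0,0,0]},
    {"dp": [0,0,0],"turn": [0,0,0]}
  ],
  "claw": 15,
  "force": 20
}}

```text
time: 21.25
position: [0.6194, 0.063, 0.0545]
ee_rot: [-0.001, 0.76, 0.649, -0.0]
wrist_force: [-0.7, -0.1, 7.3]
finger_gap: 0.256
grasp_force: 20.0
```

{"name": "move_arm", "arguments": {
  "plan": [
    {"dp": [0,0,-0.02],"turn": [0,0,0]},
    {"dp": [0,0,-0.06],"turn": [0,0,0]},
    {"dp": [0,0,-0.12],"turn": [0,0,0]},
    {"dp": [0,0,-0.18],"turn": [0,0,0]},
    {"dp": [0,0,-0.24],"turn": [0,0,0]},
    {"dp": [0,0,-0.28],"turn": [0,0,0]},
    {"dp": [0,0,-0.28],"turn": [0,0,0]},
    {"dp": [0,0,-0.28],"turn": [0,0,0]}
  ]
}}

```text
time: 22.05
position: [0.6194, 0.0629, 0.2787]
ee_rot: [-0.001, 0.76, 0.649, -0.0]
wrist_force: [0.0, 0.4, -1.0]
finger_gap: 0.255
grasp_force: 20.0
```

```bash
python3 -c "
from h import *
s=ctrl.state();print(s['position'],s['finger_gap'],s['wrist_force'])
go(0,0,.277,96); go(-.09,.1,.277,96)"
```

```text
[0.61938039 0.06285352 0.27872727] 0.25549526942648293 [ 0.04150082  0.44170381 -1.04152821]
pos [0.6186 0.0628 0.2763] sd [0.0002 0.     0.0005]
now k,y 0.14916880303898258 0.3231465751708961 z 0.276278857485212
dp [-4.384e-01 -7.560e-02 -2.000e-04] turn [-0.0034  0.     -0.1667]
pos [0.6192 0.0628 0.2769] sd [0.0002 0.     0.0003]
now k,y 0.14981641643834517 0.32314039338246725 z 0.276914485433551
dp [-0.347  -0.2174  0.0007] turn [-2.100e-03 -1.000e-04 -1.667e-01]
```

{"name": "move_arm", "arguments": {
  "plan": [
    {"dp": [-0.03,0,0],"turn": [0,0,-0.02]},
    {"dp": [-0.08,-0.01,0],"turn": [0,0,-0.04]},
    {"dp": [-0.14,-0.02,0],"turn": [0,0,-0.06]},
    {"dp": [-0.2,-0.03,0],"turn": [0,0,-0.08]},
    {"dp": [-0.26,-0.045,0],"turn": [0,0,-0.1]},
    {"dp": [-0.32,-0.055,0],"turn": [0,0,-0.12]},
    {"dp": [-0.37,-0.065,0],"turn": [0,0,-0.14]},
    {"dp": [-0.41,-0.07,0],"turn": [0,0,-0.1667]},
    {"dp": [-0.43,-0.075,0],"turn": [-0.002,0,-0.1667]},
    {"dp": [-0.4385,-0.0756,0],"turn": [-0.002,0,-0.1667]},
    {"dp": [-0.4385,-0.0756,0],"turn": [-0.002,0,-0.1667]},
    {"dp": [-0.4385,-0.0756,0],"turn": [-0.002,0,-0.1667]}
  ]
}}

```text
time: 23.85
position: [0.5052, -0.2735, 0.2778]
ee_rot: [-0.0, 0.669, 0.743, 0.0]
wrist_force: [-0.2, 0.6, -0.3]
finger_gap: 0.257
grasp_force: 20.0
```

```bash
python3 -c "
from h import *
s=ctrl.state();print(s['position'],s['finger_gap'],s['wrist_force'])
avg(3);go(0,0,.245,96)
im,d,W=cloud('scene'); save('scene4.png',cv2.resize(im[90:230,110:290],None,fx=4,fy=4)); np.save('s4.npy',W)
T=np.load('top0.npy')
m=T[195:225,480:520]; b=m[(m[...,2]>.189)&(m[...,2]<.195)]; 
h=T[203:213,493:507]; print(np.round(h[...,2]*1000).astype('int')) if 0 else None
M=((m[...,2]>.189)&(m[...,2]<.195)); cnt=M.astype(np.uint8)
# hole centroid: non-block pixels inside block hull
hull=cv2.convexHull(np.argwhere(M)[:,::-1].astype(np.int32)); F=np.zeros_like(cnt); cv2.fillConvexPoly(F,hull,1)
hole=np.argwhere((F==1)&(cnt==0))+[195,480]; print('hole px',hole.tolist())
cm=viewer.camera_model('top'); f=200/np.tan(np.radians(cm['vertical_fov'])/2); R=cv2.Rodrigues(cm['rvec'])[0]; v,u=np.median(hole,0)
"
```

```text
[ 0.50515099 -0.27346573  0.27775275] 0.2569632522917926 [-0.15266867  0.57843936 -0.33722777]
pos [ 0.5052 -0.2732  0.2777] sd [0. 0. 0.]
pos [ 0.5051 -0.2736  0.2778] sd [0.0001 0.0002 0.    ]
now k,y 0.001108378968426923 0.0004684022070350588 z 0.27777372667760364
dp [-0.0006 -0.0014  0.041 ] turn [ 0.0001 -0.0001  0.0003]
hole px [[198, 501], [198, 502], [198, 503], [199, 494], [199, 495], [199, 496], [199, 508], [201, 497], [201, 505], [202, 489], [203, 489], [203, 509], [204, 489], [204, 509], [205, 498], [205, 499], [205, 500], [205, 501], [206, 490], [206, 496], [206, 497], [206, 498], [206, 499], [206, 500], [206, 501], [206, 502], [207, 490], [207, 496], [207, 497], [207, 498], [207, 499], [207, 500], [207, 501], [207, 502], [207, 503], [208, 490], [208, 496], [208, 497], [208, 498], [208, 499], [208, 500], [208, 501], [208, 502], [208, 503], [208, 504], [208, 510], [209, 490], [209, 496], [209, 497], [209, 498], [209, 499], [209, 500], [209, 501], [209, 502], [209, 503], [209, 510], [210, 490], [210, 497], [210, 498], [210, 499], [210, 500], [210, 501], [210, 502], [210, 503], [210, 505], [211, 493], [211, 498], [211, 499], [211, 500], [211, 501], [212, 499], [213, 491], [213, 493], [213, 511], [214, 511], [215, 491], [215, 495], [216, 508], [216, 509], [217, 500], [217, 501], [217, 502], [217, 503], [218, 494], [218, 495], [218, 496]]
```

View pics/scene4.png

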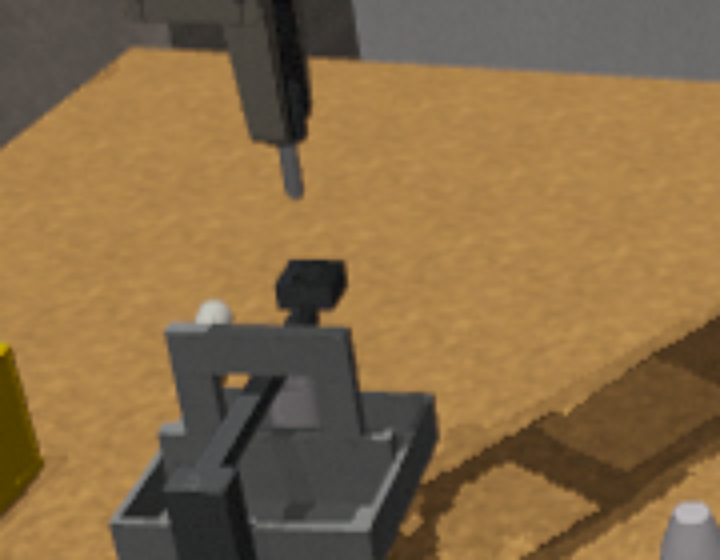

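The pin is held tip-down above the block: tip at (293,197) in the crop, block top at (313,270). I'll check its axis from the depth data.

```bash
python3 - <<'E'
from h import *
cm=viewer.camera_model('top'); f=200/np.tan(np.radians(cm['vertical_fov'])/2); R=cv2.Rodrigues(cm['rvec'])[0]; t=np.array(cm['tvec'])
r=R.T@np.array([(500-cm['cx'])/f,(208.4-cm['cy'])/f,1]); o=-R.T@t; print('hole',o+r*(.191-o[2])/r[2])
W=np.load('s4.npy'); P=W[90:230,110:290].reshape(-1,3)
p=P[(np.hypot(P[:,0]-.505,P[:,1]+.273)<.02)&(P[:,2]>.236)&(P[:,2]<.269)]
for z in np.arange(.236,.269,.006):
    m=p[(p[:,2]>=z)&(p[:,2]<z+.006)]; print(z.round(3),len(m),m.mean(0).round(4) if len(m) else '')
b=P[(np.hypot(P[:,0]-.504,P[:,1]+.274)<.025)&(P[:,2]>.188)&(P[:,2]<.2)]; rr=cv2.minAreaRect((b[:,:2]*1000).astype(np.float32));print(rr)
o2=viewer.camera_model('scene'); Rs=cv2.Rodrigues(o2['rvec'])[0]; print('cam',-Rs.T@np.array(o2['tvec']))
E
```

```text
hole [ 0.50302066 -0.27457993  0.191     ]
0.236 10 [ 0.5073 -0.2723  0.2399]
0.242 11 [ 0.5086 -0.2717  0.2455]
0.248 14 [ 0.5089 -0.2714  0.2515]
0.254 13 [ 0.5085 -0.2721  0.2576]
0.26 12 [ 0.5088 -0.2712  0.2638]
0.266 1 [ 0.5095 -0.2744  0.2665]
((503.44647216796875, -273.8450927734375), (33.9755859375, 30.914976119995117), 6.149431228637695)
cam [1.35339271 0.15816184 0.6738271 ]
```

{"name": "move_arm", "arguments": {
  "plan": [
    {"dp": [-0.0006,-0.0015,0.02],"turn": [0,0,0]},
    {"dp": [-0.0006,-0.0015,0.044],"turn": [0,0,0]},
    {"dp": [-0.0006,-0.0015,0.044],"turn": [0,0,0]},
    {"dp": [-0.0006,-0.0015,0.044],"turn": [0,0,0]}
  ]
}}

```text
time: 24.75
position: [0.5036, -0.2747, 0.2427]
ee_rot: [-0.0, 0.669, 0.743, 0.0]
wrist_force: [0.3, -0.1, -0.8]
finger_gap: 0.253
grasp_force: 20.0
```

```bash
python3 -c "
from h import *
avg(5);go(0,0,.199,96)"
```

```text
pos [ 0.5041 -0.275   0.2435] sd [0.0001 0.     0.0001]
pos [ 0.5038 -0.2749  0.243 ] sd [0.0001 0.0001 0.0002]
now k,y -0.00024375799064036427 -0.0006322413829101938 z 0.24295073992295668
dp [0.0008 0.0003 0.0549] turn [ 0.0002 -0.0001  0.    ]
```

Descend gently with a 0.4 mm y-correction, stopping part-way in (10 mm past the mouth) to check the force.

{"name": "move_arm", "arguments": {
  "plan": [
    {"dp": [0.0006,0,0.006],"turn": [0,0,0]},
    {"dp": [0.0006,0,0.012],"turn": [0,0,0]},
    {"dp": [0.0006,0,0.017],"turn": [0,0,0]},
    {"dp": [0.0006,0,0.021],"turn": [0,0,0]},
    {"dp": [0.0006,0,0.025],"turn": [0,0,0]},
    {"dp": [0.0006,0,0.025],"turn": [0,0,0]}
  ]
}}

```text
time: 25.9
position: [0.5033, -0.2742, 0.2219]
ee_rot: [-0.0, 0.669, 0.743, 0.0]
wrist_force: [-0.6, -0.7, -0.4]
finger_gap: 0.253
grasp_force: 20.0
```

The tip is inside the hole with no side force; continue down.

{"name": "move_arm", "arguments": {
  "plan": [
    {"dp": [0,0,0.006],"turn": [0,0,0]},
    {"dp": [0,0,0.012],"turn": [0,0,0]},
    {"dp": [0,0,0.018],"turn": [0,0,0]},
    {"dp": [0,0,0.023],"turn": [0,0,0]},
    {"dp": [0,0,0.0275],"turn": [0,0,0]},
    {"dp": [0,0,0.0275],"turn": [0,0,0]},
    {"dp": [0,0,0.0275],"turn": [0,0,0]}
  ]
}}

```text
time: 26.6
position: [0.5036, -0.2743, 0.2005]
ee_rot: [-0.0, 0.669, 0.743, 0.0]
wrist_force: [-0.6, -0.2, -0.7]
finger_gap: 0.255
grasp_force: 20.0
```

```bash
python3 -c "
from h import *
avg(3);print(ctrl.state()['wrist_force'])"
```

```text
pos [ 0.5037 -0.2744  0.2008] sd [0. 0. 0.]
[-0.38262312 -0.05280844 -0.48971992]
```

{"name": "move_arm", "arguments": {
  "plan": [
    {"dp": [0,0,0.002],"turn": [0,0,0]},
    {"dp": [0,0,0.002],"turn": [0,0,0]},
    {"dp": [0,0,0.002],"turn": [0,0,0]}
  ]
}}

```text
time: 27.05
position: [0.5036, -0.2743, 0.1989]
ee_rot: [-0.0, 0.669, 0.743, 0.0]
wrist_force: [-0.7, -0.2, -0.6]
finger_gap: 0.257
grasp_force: 20.0
```

{"name": "move_arm", "arguments": {
  "plan": [
    {"dp": [0,0,0],"turn": [0,0,0]},
    {"dp": [0,0,0],"turn": [0,0,0]},
    {"dp": [0,0,0],"turn": [0,0,0]},
    {"dp": [0,0,0],"turn": [0,0,0]},
    {"dp": [0,0,0],"turn": [0,0,0]}
  ],
  "claw": 40
}}

```text
time: 27.55
position: [0.5036, -0.2743, 0.199]
ee_rot: [0.0, 0.669, 0.743, 0.0]
wrist_force: [-0.4, 0.1, 0.8]
finger_gap: 0.435
grasp_force: 0.0
```

{"name": "move_arm", "arguments": {
  "plan": [
    {"dp": [0,0,-0.02],"turn": [0,0,0]},
    {"dp": [0,0,-0.06],"turn": [0,0,0]},
    {"dp": [0,0,-0.11],"turn": [0,0,0]},
    {"dp": [0,-0.04,-0.15],"turn": [0,0,0]},
    {"dp": [0,-0.1,-0.15],"turn": [0,0,0]},
    {"dp": [0,-0.16,-0.15],"turn": [0,0,0]},
    {"dp": [0,-0.16,-0.15],"turn": [0,0,0]},
    {"dp": [0,-0.16,-0.15],"turn": [0,0,0]}
  ]
}}

```text
time: 28.35
position: [0.3759, -0.288, 0.3195]
ee_rot: [0.001, 0.67, 0.743, 0.0]
wrist_force: [0.8, 0.8, -1.1]
finger_gap: 0.434
grasp_force: 0.0
```

```bash
python3 - <<'E'
from h import *
im,_,_=cloud('scene'); save('scene5.png',cv2.resize(im[90:250,90:290],None,fx=4,fy=3.7))
T=cloud('top')[2]
def box(z0,z1,nm,u0=425,u1=520,v0=90,v1=225):
    P=T[v0:v1,u0:u1].reshape(-1,3); P=P[(P[:,2]>z0)&(P[:,2]<z1)]
    if len(P)<4: print(nm,len(P));return
    r=cv2.minAreaRect((P[:,:2]*1000).astype(np.float32)); print(nm,len(P),np.median(P[:,2]),np.round(r[0],1),np.round(r[1],1),round(r[2],1))
box(.212,.23,'pin head',480);box(.199,.21,'rail',u1=485)
E
```

```text
pin head 199 0.21981660729125996 [ 504.8 -274. ] [23.6 22.7] 74.0
rail 132 0.2038387043232753 [ 583.2 -235.4] [10.5 31.9] 5.9
```

View pics/scene5.png

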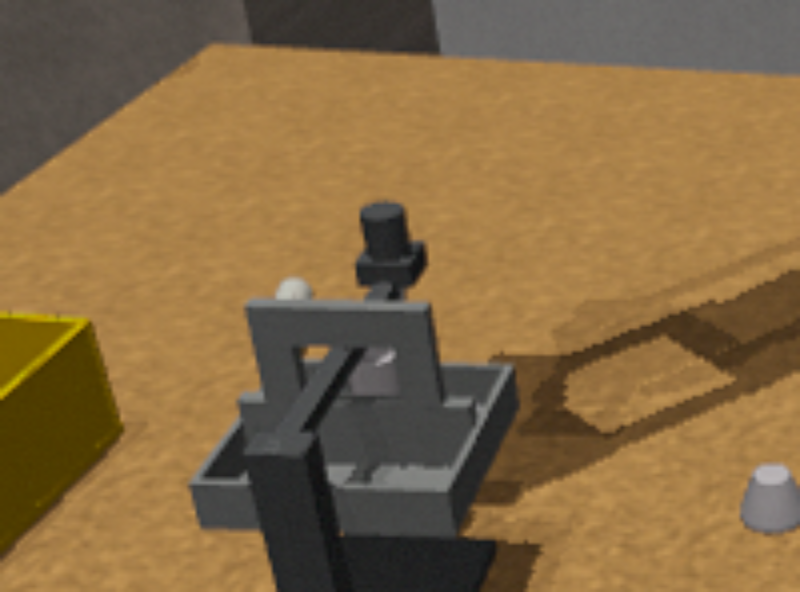

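The pin head (385,230) sits on the block with its top at 219.8 mm (220 expected). The tote hangs level with the bushing inside, and the gripper is clear. Handing in.

```bash
python3 -c "
from h import *
avg(3);print(job_done())"
```

```text
pos [ 0.3773 -0.2877  0.3188] sd [0.     0.0001 0.0001]
the job is handed in; nothing more can be done
None
```

The bushing is in the tote, the tote hangs on the stand's arm, and the pin is fully seated in the block; I handed the job in at about 28.6 s of robot time, and no verdict came back.

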